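# Lock a fresh exhaust filter into the bench vacuum pump

## Robot

A 6-joint arm with a two-finger parallel gripper is mounted at the origin on the work surface. World frame = base frame: x ahead of the robot, y to its left, z up, the work surface at z = 0. Lengths are in mm, angles in rad, forces in N, time in s.
With the tool pointing down it reaches from about 275 to 750 mm from the base axis. Payload 10.2 kg.
Tool frame: the origin (TCP) lies at the very end of the fingers, on their centre line; the grasp point (between the pads) lies 19 mm behind it (ctrl.hold_point_z is the distance from the TCP to the grasp point, in mm); z points along the fingers, y is the direction in which the jaws open and shut (so a half turn about z gives the same grasp; the last joint's range is limited). The gripper opens to 85 mm and grips with 20 to 120 N. Pads are 22 mm wide; open, the fingers measure 114 mm over their backs; the gripper's body (76 mm by 85 mm) begins 54 mm behind the grasp point. The pads swing forward as they close: fully open they stand 13 mm farther back than shut.
Start: joints at [-1.464, 0.313, 1.498, -0, 1.331, -0.223], TCP at [170.011, -496.717, 231.294] pointing down, gripper open.
Joint ranges: [-2.94, 2.94], [-0.97, 2.17], [0.19, 2.56], [-1.23, 4.37], [0.02, 3.11], [-2.88, 2.88]. Speed limits (rad/s): [2.39, 2.39, 3.01, 3.14, 3.14, 3.14].

## Interface

Orientations are given as a unit quaternion [w, x, y, z].
In Python, from rig import readout, cams, workorder, spotter, ctrl gives the robot as it stands.
- The arm moves only by the tool step_arm, never from a script. Its argument "plan" is text: rows parted by semicolons, each of 5 numbers parted by spaces: the shift along the tool's x, y, z in cm, then the turn about the tool's z in degrees, then the opening in per cent of the stroke, from 0 (shut) to 100 (fully open). In form: x y z twist gripper; .... A call has 1 to 10 rows; each row is the pose to reach, as a shift and turn from the pose commanded when the call began, along the tool's axes at that moment; what a row does not reach only later rows make up. A row lasts 1/10 s, in which the tool goes at most 50 mm and 8.59 degrees, less where a joint would pass 70% of its speed; a pose out of reach is approached as far as the arm can. A call with a gripper value outside its range is refused whole. The fingers move at their own pace and stop on an object; "grip_force" is the grip in N (left out, the last holds). Time passes only in rows, so rows that repeat a pose let the fingers close. It gives the time, the measured TCP pose, the force and the opening at its end, in the units of the state.
- readout.sense(): the state, without advancing time (a new reading comes with each control period).
- cams.capture(name): name is "scene" or "top"; returns (picture, depth): 400x640x3 uint8, red, green, blue; 400x640 float32, mm along the optical axis (not along the pixel's ray), 0 where there is no reading.
- cams.camera_info(name): a dict with "vfov" (degrees; the focal length in pixels is half the picture's height over the tangent of half this angle, whatever the lens; pixels are square), "cx", "cy" (the principal point, pixels), "k1" (the pictures are not rectified: a ray, as slopes to the right and down, at radius r is drawn at 1 + k1 r^2 times it, then the intrinsics apply), "rvec" (rotation vector, rad) and "tvec" (3), from world to camera coordinates, as OpenCV has them. Camera axes: x right, y down, z forward; pixel columns grow to the right and rows downward; lengths in mm; the calibration is good to about 2 mm. A picture is of the moment at which its call begins. camera_info takes no time and is no camera call.
- workorder.finish_job(): hands the job in, once; it reports no verdict.
Trained networks look in the newest picture that a camera, given by its name, has taken for a name from the list of things; names that differ only in an ending like _2 or _b are one class to them, and where a whole thing is asked for, a point or a joint stands for the part that bears it (a point fixed in the world has none). Each returns a list of dicts, best first, with "conf" (0 to 1); they miss things now and then, are a little off and sometimes report something else, mostly with a low value. They report only what shows in the picture. A call takes as long as a camera call. They do not tell look-alikes from the thing itself.
- spotter.regions_of(camera, target): "pixels" (400x640 bool, what is visible of it) and "extent" ([centre column, centre row, width, height] in pixels, round what is visible of it).
The state is a dict: "time_s": time; "joints": joint angles; "dq": joint speeds; "tau": joint torques, N m; "eef_pos": TCP position; "ee_rot": TCP orientation; "force": force on the tool from outside, world axes, zero at the start; "wrist_torque": the same for the moment, N m; "grip_width": opening from 0.0 (shut) to 1.0 (fully open).
Only numpy, scipy, OpenCV 4.12 (cv2) and the standard library are available. Lean on these libraries where they do the work, as an engineer would, in place of code of your own. Each camera call takes 0.05 s, during which the arm holds its last target. There are 200 camera calls.

## Task

Take the fresh, white-pleated filter cartridge out of its rack and fit it to the socket on top of the vacuum pump: feel for the socket's slots with its lugs, push it in against the spring and turn it clockwise (seen from above) about a quarter turn until it stops, then ease off so that the spring locks it, and let go. Press only as hard as the spring needs: the collar must not be forced. Leave the spent brown cartridge in the rack and the samples and other things on the bench where they are.

Things in the scene. Friction and masses are not known exactly. Their poses are not given: they have to be found in the camera images.
- filter_fresh: Fresh filter cartridge: white pleats, blue end caps, 0.11 to 0.22 kg, 106 mm high. Origin: centre of the spigot's underside, z up its axis. Spigot 40 mm diameter, z 0 to 26, foot tapered to 34 mm over the lowest 4 mm. Filter body 62 mm diameter, z 26 to 76. A half turn about z changes nothing. It starts upright in one of the rack's two holes, at any yaw.
- grip_bar (a point): Centre of the blue grip bar on top of the fresh cartridge, on its axis, 91 mm above its origin. The bar is 52 mm long along the cartridge's x (in line with the lugs), 14 mm thick along y, and stands 30 mm high, from 76 to 106 mm above the origin. Red dots on the top cap at both ends.
- lug (a point): Centre of one of the fresh cartridge's two lugs, 22 mm along +x from its axis and 8.5 mm above its origin; the other is opposite at -x. Each reaches 25 mm from the axis, is 8 mm wide along y and 5 mm high (6 to 11 mm above the origin).
- filter_spent: Spent filter cartridge, same shape, pleats dirty brown, end caps and bar faded grey, in the rack's other hole. To be left there.
- rack: Fixed translucent white block, 100 (x) x 240 (y) x 32 mm high, with two 57 mm holes 60 mm either side of its centre along y. A cartridge stands in a hole with its body resting on the block, its origin 6 mm above the bench; pull it straight up. Origin: centre of the underside.
- pump: Fixed white diaphragm vacuum pump, 250 (x) x 170 (y) mm, deck 113 mm high, panels on its -x and +x faces, two pump heads on the deck 45 to 107 mm in +x from its centre, up to 141 mm high. Origin: centre of the underside, z up. It carries the grey and black bayonet collar (85 mm outside) around point socket.
- socket (a point): Centre of the collar's rim, 140 mm above the bench, 45 mm in -x of the pump's centre, axes as the pump's. Bore 43 mm. Two opposite slots 11 mm wide, red dots beside them; the line through them lies up to 20 degrees (0.35 rad) either side of the pump's x axis, differs from pump to pump and is not measured: feel or see it. Lugs resting on the rim off the slots: cartridge origin 6 mm below here.
- pressed (a point): On the socket's axis, 20 mm below the rim. Lugs in the slots, the spigot meets a sprung plate when the origin is 10 mm below the rim (4 N, then 0.8 N more per mm; let go, it rises). With the origin here or up to 3.5 mm deeper, where the plate bottoms, the lugs are under the lip and turn clockwise seen from above: 75 degrees to the notches, 80 to the end stop; the other way is blocked.
- locked (a point): On the socket's axis, 16.5 mm below the rim: where the cartridge's origin ends when locked. By the end stop the lip's underside has notches 3.5 mm high, 12 mm wide; eased off there, the spring (about 9 N) lifts the lugs into them and holds them. White dots on the collar mark this position. More than 60 N between cartridge and pump damages the collar.
- freezer_box: Open translucent freezer box with white tubes, 135 x 135 x 45 mm, loose bystander. Origin: centre of the underside.
- box_lid: Clear lid of that box lying on the bench, 137 x 137 x 12 mm, loose bystander. Origin: centre of the underside.
- sample_box_red: Closed red sample box with frosted lid, 134 x 134 x 53 mm, loose bystander. Origin: centre of the underside.
- sample_box_green: Closed green sample box with frosted lid, 134 x 134 x 53 mm, loose bystander. Origin: centre of the underside.
- tube_rack: Steel rack full of tubes, 80 x 190 x 52 mm, loose bystander. Origin: centre of the underside.
- waste_tub: Round red waste tub, 120 mm diameter, 128 mm high, loose bystander. Origin: centre of the underside.
- marker_pen: White marker pen with blue cap lying on the bench, 130 mm long along x, 14 mm thick, loose bystander. Origin: under its middle.
There are look-alikes about, which are no part of the job. What is shaped like the filter_fresh but green is not meant.

How it is judged:
By the outcome, as a careful person would: the job done as asked, in the order asked, and still so for the second after the job is handed in, with the robot touching nothing.
It also fails if it takes over 64 s, if anything falls off the work surface, if the arm or the gripper's body presses on something with over 40 N, if the wrist force passes 120 N, or if a joint passes its speed limit or range.

## Working session

There is one attempt and no reset: what is moved stays moved. The work goes in short steps, Python scripts to look and compute and a tool call to move; the robot and the scene stay as the last step left them, time stands still between calls to the robot, and variables do not carry over. Pictures are saved under pics/ and viewed, about 8 in all and at most 12, crops included, and the job is handed in when it is done.

Besides the shell and the picture viewer there is one more tool, called by a JSON object that holds its "fn" and its "kwargs", one argument or row to a line. step_arm: Moves the arm, as the interface text tells. Its arguments: {"type":"object","properties":{"plan":{"type":"string"},"grip_force":{"type":"number"}},"required":["plan"]}

```bash
mkdir -p pics; cat > h.py <<'E'
import numpy as np, cv2
from rig import readout, cams, workorder, spotter, ctrl
def cal(n):
    i=cams.camera_info(n); f=200/np.tan(np.radians(i['vfov'])/2)
    R=cv2.Rodrigues(np.array(i['rvec'],float))[0]; t=np.array(i['tvec'],float)
    return f,i['cx'],i['cy'],i['k1'],R,t
def ray(n,u,v):
    f,cx,cy,k,R,t=cal(n); d=np.stack([(np.asarray(u,float)-cx)/f,(np.asarray(v,float)-cy)/f],-1); s=d.copy()
    for _ in range(20): s=d/(1+k*(s**2).sum(-1,keepdims=True))
    return np.concatenate([s,np.ones(s.shape[:-1]+(1,))],-1)
def pts(n,u,v,z):  # depth -> world
    f,cx,cy,k,R,t=cal(n); return (ray(n,u,v)*np.asarray(z,float)[...,None]-t)@R
def plane(n,u,v,h):
    f,cx,cy,k,R,t=cal(n); c=-R.T@t; d=ray(n,u,v)@R; return c+d*((h-c[2])/d[...,2])[...,None]
def proj(n,P):
    f,cx,cy,k,R,t=cal(n); q=np.asarray(P,float)@R.T+t; s=q[...,:2]/q[...,2:]; s=s*(1+k*(s**2).sum(-1,keepdims=True)); return s*f+[cx,cy]
E
python3 - <<'E'
from h import *
for n in ("top","scene"):
    p,d=cams.capture(n); np.savez(f'{n}0.npz',p=p,d=d); cv2.imwrite(f'pics/{n}0.png',p[...,::-1])
    f,cx,cy,k,R,t=cal(n); print(n,f,cx,cy,k,(-R.T@t).round(),R[2].round(2))
    for g in ("filter_fresh","filter_spent","rack","pump"):
        for r in spotter.regions_of(n,g)[:4]:
            v,u=np.nonzero(r['pixels']&(d>0)); P=pts(n,u,v,d[v,u]) if len(u) else np.zeros((1,3))
            print(n,g,round(r['conf'],2),np.round(r['extent']),np.percentile(P,[2,50,98],axis=0).round().tolist())
print(readout.sense())
E
```

```text
top 428.05427765512246 323.607807112079 208.19066709358304 -0.09473923502770319 [ 4.920e+02 -1.000e+00  1.414e+03] [ 0.08  0.   -1.  ]
top filter_fresh 0.94 [417. 285.  22.  20.] [[322.0, -314.0, 30.0], [350.0, -281.0, 78.0], [378.0, -259.0, 110.0]]
top filter_fresh 0.79 [417. 233.  21.  20.] [[490.0, -313.0, 35.0], [518.0, -279.0, 84.0], [551.0, -256.0, 116.0]]
top filter_spent 0.74 [417. 234.  23.  19.] [[490.0, -312.0, 37.0], [518.0, -278.0, 84.0], [546.0, -255.0, 116.0]]
top filter_spent 0.64 [377. 236.  20.  24.] [[484.0, -189.0, 41.0], [510.0, -161.0, 84.0], [537.0, -135.0, 116.0]]
top rack 0.69 [460. 179.  44.  37.] [[630.0, -475.0, 19.0], [680.0, -412.0, 125.0], [739.0, -368.0, 134.0]]
top rack 0.59 [393. 235.  78.  37.] [[464.0, -339.0, 6.0], [515.0, -220.0, 33.0], [567.0, -106.0, 40.0]]
top rack 0.48 [276. 230.  58.  94.] [[407.0, 75.0, 24.0], [528.0, 156.0, 116.0], [646.0, 241.0, 144.0]]
top pump 0.77 [275. 231.  63.  86.] [[409.0, 75.0, 31.0], [526.0, 156.0, 116.0], [645.0, 240.0, 144.0]]
scene 372.69575949671844 316.2219096615119 202.2017602743905 -0.019807906066782385 [
[... 691 characters left out ...]
, [658.0, 248.0, 140.0]]
{'time_s': 0.5, 'joints': array([-1.46441189e+00,  3.12953108e-01,  1.49776105e+00, -3.61213786e-06,
        1.33095122e+00, -2.23423095e-01]), 'dq': array([ 0.00112479, -0.00019284, -0.00055583,  0.00019304, -0.00169079,
        0.00059975]), 'tau': array([ 5.81126324e-05, -4.11933482e+01, -2.59769350e+01, -1.22016882e-04,
        8.63163150e-04,  6.79614018e-06]), 'eef_pos': array([ 170.00273836, -496.70932796,  231.24397798]), 'ee_rot': array([-3.64038270e-05,  9.86434086e-01,  1.64157828e-01,  3.75400185e-07]), 'force': array([ 0.02973741,  0.33278729, -1.01005421]), 'wrist_torque': array([-0.01692422, -0.04100757,  0.0336075 ]), 'grip_width': 0.9993511131519757}
```

View pics/top0.png

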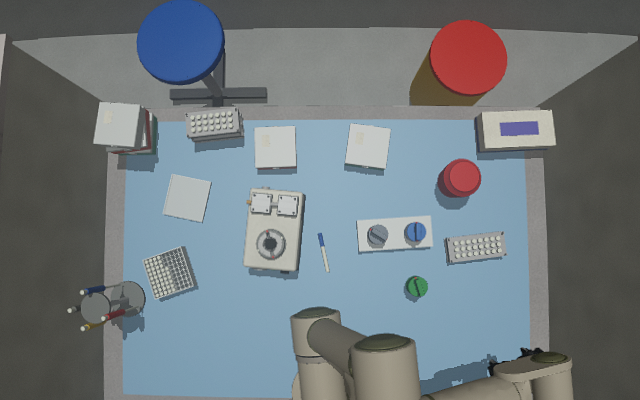

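View pics/scene0.png

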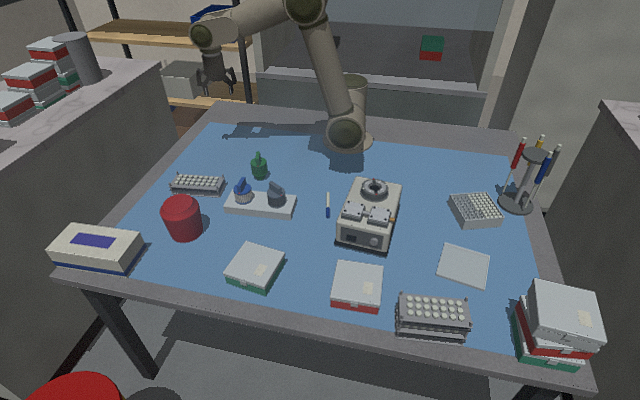

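Top view: the candidates are the blue-capped cartridge in the rack at (417,233), the grey spent one at (377,236) and a green look-alike at (417,287). I choose the blue one. Next is a close crop of the cartridge and the collar.

```bash
python3 - <<'E'
from h import *
Z=dict(np.load('top0.npz'));p,d=Z['p'],Z['d']; S=dict(np.load('scene0.npz'))['p']
def crop(p,u,v,h,s=400): return cv2.resize(p[v-h:v+h,u-h:u+h],(s,s),interpolation=cv2.INTER_CUBIC)
im=np.hstack([crop(p,410,233,26),crop(p,271,243,26)])
im2=np.hstack([cv2.resize(S[165:215,210:310],(400,200),interpolation=cv2.INTER_CUBIC),cv2.resize(S[170:220,325:425],(400,200),interpolation=cv2.INTER_CUBIC)])
cv2.imwrite('pics/crop0.png',np.vstack([im,im2])[...,::-1])
# fresh: points by height
v,u=np.mgrid[212:256,396:440]; P=pts('top',u,v,d[212:256,396:440]); z=P[...,2]; c=p[212:256,396:440].astype(int)
m=(z>104)&(z<125); Q=P[m]; print('bar',m.sum(),Q.mean(0).round(1),cv2.minAreaRect(Q[:,:2].astype('f4')), 'ang',np.degrees(.5*np.arctan2(2*np.cov(Q[:,:2].T)[0,1],np.cov(Q[:,:2].T)[0,0]-np.cov(Q[:,:2].T)[1,1])))
blue=(c[...,2]>c[...,0]+50)&(z>60); Q=P[blue]; print('cap',cv2.minEnclosingCircle(Q[:,:2].astype('f4')),np.median(Q[:,2]))
# collar: z 130..150 near
v,u=np.mgrid[215:272,240:305]; P=pts('top',u,v,d[215:272,240:305]); z=P[...,2]
m=(z>132)&(z<152)&(v>226)&(v<262); Q=P[m]; 
print('collar',m.sum(),cv2.minEnclosingCircle(Q[:,:2].astype('f4')),np.median(Q[:,2]), Q[:,:2].min(0),Q[:,:2].max(0))
m=(z>105)&(z<160); print('pump',cv2.minAreaRect(P[m][:,:2].astype('f4')), 'deck z',np.median(z[(z>100)&(z<125)]))
v,u=np.mgrid[205:265,345:445]; P=pts('top',u,v,d[205:265,345:445]); z=P[...,2]; m=(z>22)&(z<60); print('rack',cv2.minAreaRect(P[m][:,:2].astype('f4')))
E
```

```text
bar 88 [ 518.5 -284.5  112.2] ((518.5653076171875, -284.6653747558594), (52.1330680847168, 14.596780776977539), 3.02439022064209) ang 2.772943090948838
cap ((509.6259765625, -157.0067596435547), 156.58627319335938) 85.53118985520649
collar 503 ((483.6204528808594, 165.28086853027344), 42.63948059082031) 140.3454548001845 [441.56557395 122.64579415] [524.92547369 206.3309861 ]
pump ((492.3160095214844, 164.4605255126953), (165.04258728027344, 172.2139892578125), 84.80484008789062) deck z 113.82270138183486
rack ((514.8389282226562, -223.61245727539062), (100.5500717163086, 239.41525268554688), 3.422494888305664)
```

View pics/crop0.png

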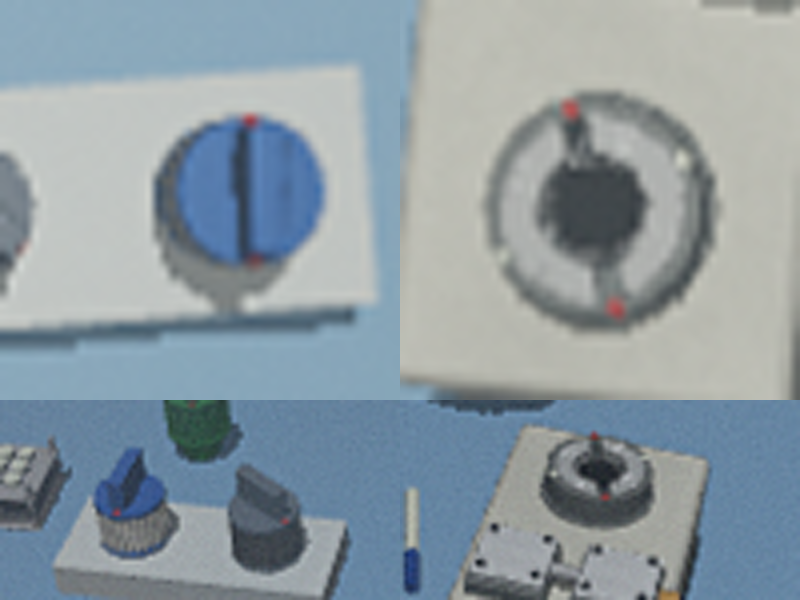

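The crop confirms white pleats and blue caps. The bar is about 3° off world x at (518.5, -284), which agrees with the rack hole. The collar is centred at (483.6, 165.3) and its slots lie at about +12.5°. I'll use the half-turn grasp (tool x near 183°) so the last joint has room for the clockwise turn.

{"fn": "step_arm", "kwargs": {
  "plan": "4 -0.9 0 -8.2 100;8 -1.8 0 -16.4 100;12 -2.6 0 -24.6 100;16 -3.5 0 -32.8 100;20 -4.4 0 -41 100;24 -5.3 0 -49.2 100;28 -6.2 0 -57.4 100;32 -7.1 0 -65.6 100;36 -8 0 -73.8 100;39.9 -8.8 0 -82 100",
  "grip_force": 80
}}

```text
time_s: 1.5
eef_pos: [520.4, -283.0, 231.3]
ee_rot: [0.0, 0.634, 0.773, -0.0]
force: [0.5, -0.2, -0.1]
grip_width: 1.0
```

{"fn": "step_arm", "kwargs": {
  "plan": "0 0 0 -8.2 100;0 0 0 -16.4 100;0 0 0 -24.6 100;0 0 0 -32.8 100;0 0 0 -41 100;0 0 0 -49.2 100;0 0 0 -57.4 100;0 0 0 -65.6 100;0 0 0 -73.8 100;0 0 0 -82 100"
}}

```text
time_s: 2.5
eef_pos: [519.0, -284.2, 231.2]
ee_rot: [-0.0, -0.028, 1.0, 0.0]
force: [-0.2, 0.2, 0.2]
grip_width: 0.999
```

```bash
cat >> h.py <<'E'
from scipy.spatial.transform import Rotation as Ro
def tool():
    s=readout.sense(); q=s['ee_rot']; M=Ro.from_quat([q[1],q[2],q[3],q[0]]).as_matrix(); return s,M
def goto(x,y,z,yaw): # shift cm, twist deg
    s,M=tool(); d=M.T@(np.array([x,y,z])-s['eef_pos']); a=np.degrees(np.arctan2(M[1,0],M[0,0]))
    print('t',s['time_s'],'pos',s['eef_pos'].round(1),'yaw',a.round(2),'tilt',M[:,2].round(3),'F',s['force'].round(1),'T',s['wrist_torque'].round(2),'w',round(s['grip_width'],3),'j',s['joints'].round(2)); print('shift cm',(d/10).round(2),'twist',round((a-yaw+180)%360-180,2))
E
python3 - <<'E'
from h import *
goto(518.5,-284.3,86,183)
Z=np.load('top0.npz');p=Z['p'].astype(int)
m=(p[...,0]>p[...,1]+60)&(p[...,0]>p[...,2]+60)
n,l,st,c=cv2.connectedComponentsWithStats(m[220:270,240:300].astype('u1'))
C=c[1:]+[240,220]; W=plane('top',C[:,0],C[:,1],140); print(st[1:,4],W.round(1)); 
d=W[0]-W[-1]; print(np.degrees(np.arctan2(d[1],d[0])),(W[0]+W[-1])/2)
E
```

```text
t 2.5 pos [ 519.  -284.2  231.2] yaw -176.77 tilt [-0.  0. -1.] F [-0.2  0.2  0.2] T [-0.02 -0.06  0.04] w 0.999 j [-0.7   0.46  1.28 -0.    1.4  -2.33]
shift cm [ 0.05 -0.   14.52] twist 0.23
[2 3] [[521.8 174.6 140. ]
 [445.6 156.9 140. ]]
13.033075784379188 [483.72864451 165.74393981 140.        ]
```

{"fn": "step_arm", "kwargs": {
  "plan": "0 0 4 0 100;0 0 8 0 100;0 0 11 0 100;0 0 13 0 100;0 0 14 0 100;0 0 14.5 0 100;0 0 14.5 0 50;0 0 14.5 0 0;0 0 14.5 0 0;0 0 14.5 0 0",
  "grip_force": 80
}}

```text
time_s: 3.5
eef_pos: [519.2, -284.4, 87.0]
ee_rot: [0.0, -0.025, 1.0, -0.0]
force: [0.5, 0.2, -0.6]
grip_width: 0.327
```

{"fn": "step_arm", "kwargs": {
  "plan": "0 0 0 0 0;0 0 0 0 0;0 0 0 0 0;0 0 0 0 0"
}}

```text
time_s: 3.9
eef_pos: [519.3, -284.4, 86.9]
ee_rot: [0.0, -0.025, 1.0, -0.0]
force: [-0.8, -0.2, 5.1]
grip_width: 0.146
```

```bash
python3 - <<'E'
from h import *
goto(518.5,-284.3,86,183)
E
```

```text
t 3.9 pos [ 519.3 -284.4   86.9] yaw -177.11 tilt [ 0.001 -0.001 -1.   ] F [-0.8 -0.2  5.1] T [ 0.19  0.03 -0.01] w 0.146 j [-0.7   0.6   1.46  0.    1.08 -2.32]
shift cm [0.08 0.02 0.09] twist -0.11
```

{"fn": "step_arm", "kwargs": {
  "plan": "0 0 -0.3 0 0;0 0 -1 0 0;0 0 -2.5 0 0;0 0 -5 0 0;0 0 -8 0 0;0 0 -12 0 0;0 0 -16 0 0;0 0 -17.5 0 0;0 0 -17.5 0 0;0 0 -17.5 0 0"
}}

```text
time_s: 4.9
eef_pos: [518.6, -284.0, 260.1]
ee_rot: [-0.001, -0.025, 1.0, 0.001]
force: [-0.4, -0.7, -3.4]
grip_width: 0.148
```

```bash
python3 - <<'E'
from h import *
goto(483.6,165.5,250,193)
ps=[]
for n in ("top","scene"):
    p,d=cams.capture(n); np.savez(f'{n}1.npz',p=p,d=d)
    u,v=proj(n,[[519,-284,220]])[0].astype(int); print(u,v); ps.append(cv2.resize(p[max(v-40,0):v+50,u-45:u+45],(400,400),interpolation=cv2.INTER_CUBIC))
cv2.imwrite('pics/lift.png',np.hstack(ps)[...,::-1])
E
```

```text
t 4.9 pos [ 518.6 -284.   260.1] yaw -177.1 tilt [-0.001  0.001 -1.   ] F [-0.4 -0.7 -3.4] T [ 0.04  0.07 -0.  ] w 0.148 j [-0.7   0.45  1.23 -0.    1.46 -2.32]
shift cm [ 1.23 45.07  1.07] twist -10.1
426 230
235 154
```

View pics/lift.png

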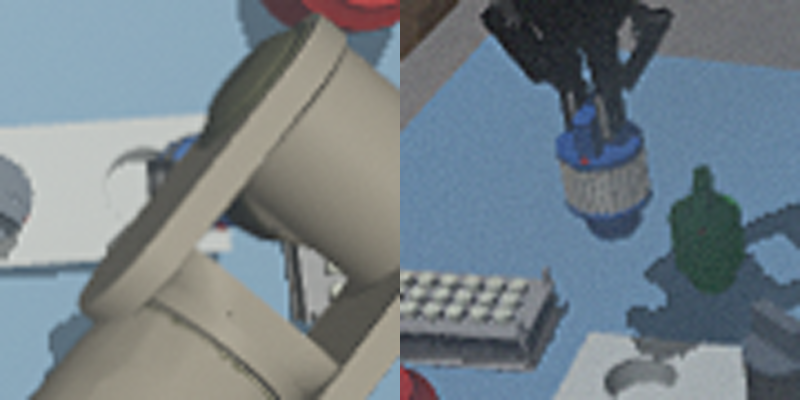

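{"fn": "step_arm", "kwargs": {
  "plan": "0.1 2 0 -1 0;0.2 6 0 -2 0;0.3 11 0 -3 0;0.4 16 0 -4 0;0.6 21 0 -5 0;0.7 26 0 -6 0;0.8 31 0 -7 0;0.9 36 0 -8 0;1 40 0 -9 0;1 43 0 -10 0"
}}

```text
time_s: 6.0
eef_pos: [486.2, 147.1, 260.2]
ee_rot: [-0.001, -0.113, 0.994, 0.0]
force: [0.2, -0.3, -1.6]
grip_width: 0.146
```

```bash
python3 - <<'E'
from h import *
goto(484.4,165.5,225,193)
E
```

```text
t 6.0 pos [486.2 147.1 260.2] yaw -166.97 tilt [-0.002  0.    -1.   ] F [ 0.2 -0.3 -1.6] T [-0.01 -0.02  0.02] w 0.146 j [ 0.06  0.26  1.5   0.    1.39 -1.74]
shift cm [-0.24  1.83  3.52] twist 0.03
```

{"fn": "step_arm", "kwargs": {
  "plan": "-0.1 1 0 0 0;-0.2 1.8 0 0 0;-0.2 2.05 0 0 0;-0.2 2.05 1 0 0;-0.2 2.05 2 0 0;-0.2 2.05 3 0 0;-0.2 2.05 3 0 0;-0.2 2.05 3 0 0"
}}

```text
time_s: 6.8
eef_pos: [484.7, 164.9, 231.1]
ee_rot: [-0.0, -0.112, 0.994, 0.0]
force: [-0.1, -1.1, -2.4]
grip_width: 0.147
```

```bash
python3 - <<'E'
from h import *
goto(484.4,165.5,215,193)
ps=[]
for n in ("top","scene"):
    p,d=cams.capture(n); u,v=proj(n,[[484,165,165]])[0].astype(int); ps.append(cv2.resize(p[v-30:v+30,u-30:u+30],(400,400),interpolation=cv2.INTER_CUBIC))
cv2.imwrite('pics/above.png',np.hstack(ps)[...,::-1])
E
```

```text
t 6.8 pos [484.7 164.9 231.1] yaw -167.13 tilt [-0. -0. -1.] F [-0.1 -1.1 -2.4] T [ 0.02 -0.04  0.  ] w 0.147 j [ 0.1   0.28  1.54  0.    1.32 -1.7 ]
shift cm [0.02 0.07 1.61] twist -0.13
```

View pics/above.png

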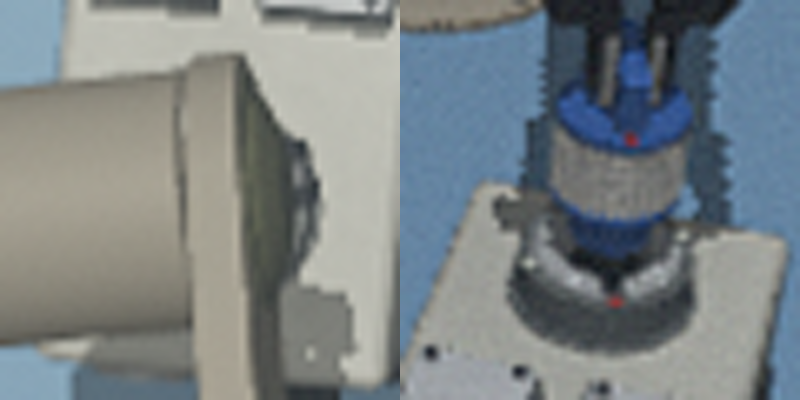

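Scene view: the cartridge is upright over the collar, with its red dot at (630,139) and the slot dot at (615,301). Next I descend, feeling for contact.

{"fn": "step_arm", "kwargs": {
  "plan": "0 0.05 0.4 0 0;0 0.05 0.8 0 0;0 0.05 1.1 0 0;0 0.05 1.3 0 0;0 0.05 1.4 0 0;0 0.05 1.4 0 0"
}}

```text
time_s: 7.5
eef_pos: [484.6, 165.6, 217.2]
ee_rot: [-0.0, -0.112, 0.994, 0.0]
force: [-0.6, -0.8, -1.6]
grip_width: 0.146
```

```bash
python3 - <<'E'
from h import *
goto(484.4,165.5,213,193)
E
```

```text
t 7.5 pos [484.6 165.6 217.2] yaw -167.1 tilt [-0.  0. -1.] F [-0.6 -0.8 -1.6] T [ 0.01  0.05 -0.04] w 0.146 j [ 0.1   0.3   1.56  0.    1.29 -1.7 ]
shift cm [ 0.02 -0.01  0.42] twist -0.1
```

{"fn": "step_arm", "kwargs": {
  "plan": "0 0 0.1 0 0;0 0 0.2 0 0;0 0 0.3 0 0;0 0 0.3 0 0"
}}

```text
time_s: 7.9
eef_pos: [484.5, 165.6, 214.2]
ee_rot: [-0.0, -0.112, 0.994, 0.0]
force: [0.1, 0.2, -2.6]
grip_width: 0.144
```

```bash
python3 - <<'E'
from h import *
goto(484.4,165.5,211,193)
E
```

```text
t 7.9 pos [484.5 165.6 214.2] yaw -167.11 tilt [-0.  0. -1.] F [ 0.1  0.2 -2.6] T [-0.   -0.    0.05] w 0.144 j [ 0.1   0.3   1.56  0.    1.28 -1.7 ]
shift cm [ 0.01 -0.01  0.32] twist -0.11
```

No contact yet just below the rim height; I continue.

{"fn": "step_arm", "kwargs": {
  "plan": "0 0 0.1 0 0;0 0 0.2 0 0;0 0 0.3 0 0;0 0 0.3 0 0"
}}

```text
time_s: 8.3
eef_pos: [484.5, 165.6, 211.1]
ee_rot: [-0.0, -0.112, 0.994, 0.0]
force: [0.0, 0.6, -2.0]
grip_width: 0.145
```

{"fn": "step_arm", "kwargs": {
  "plan": "0 0 0.1 0 0;0 0 0.2 0 0;0 0 0.2 0 0"
}}

```text
time_s: 8.6
eef_pos: [484.7, 165.6, 209.6]
ee_rot: [0.0, -0.112, 0.994, 0.0]
force: [-0.8, 0.6, 3.4]
grip_width: 0.148
```

{"fn": "step_arm", "kwargs": {
  "plan": "0 0 0.1 0 0;0 0 0.2 0 0;0 0 0.2 0 0"
}}

```text
time_s: 8.9
eef_pos: [484.7, 165.7, 207.4]
ee_rot: [0.0, -0.112, 0.994, 0.0]
force: [-0.4, 0.9, 4.3]
grip_width: 0.147
```

```bash
python3 - <<'E'
from h import *
goto(484.4,165.5,200,193)
E
```

```text
t 8.9 pos [484.7 165.7 207.4] yaw -167.11 tilt [ 0.001  0.    -1.   ] F [-0.4  0.9  4.3] T [0.02 0.18 0.01] w 0.147 j [ 0.1   0.3   1.57  0.    1.26 -1.7 ]
shift cm [ 0.03 -0.01  0.74] twist -0.11
```

The spring has been met at the expected height, and the force matches lugs in the slots. Now I press to mid range (TCP about 199).

{"fn": "step_arm", "kwargs": {
  "plan": "0 0 0.15 0 0;0 0 0.3 0 0;0 0 0.45 0 0;0 0 0.6 0 0;0 0 0.7 0 0;0 0 0.8 0 0;0 0 0.87 0 0;0 0 0.87 0 0"
}}

```text
time_s: 9.7
eef_pos: [484.8, 165.7, 199.5]
ee_rot: [0.001, -0.112, 0.994, 0.0]
force: [-3.1, -0.4, 10.8]
grip_width: 0.152
```

```bash
python3 - <<'E'
from h import *
goto(484.4,165.5,199,193)
E
```

```text
t 9.7 pos [484.8 165.7 199.5] yaw -167.1 tilt [ 0.001  0.    -1.   ] F [-3.1 -0.4 10.8] T [-0.04  0.65  0.01] w 0.152 j [ 0.1   0.31  1.59  0.    1.24 -1.7 ]
shift cm [ 0.05 -0.01  0.05] twist -0.1
```

{"fn": "step_arm", "kwargs": {
  "plan": "0.05 0 0.05 0 0;0.05 0 0.05 3 0;0.05 0 0.05 6 0;0.05 0 0.05 10 0;0.05 0 0.05 10 0"
}}

```text
time_s: 10.2
eef_pos: [484.8, 165.5, 199.3]
ee_rot: [0.001, -0.024, 1.0, 0.0]
force: [-0.3, -0.4, 10.8]
grip_width: 0.144
```

```bash
python3 - <<'E'
from h import *
goto(484.4,165.5,199,113)
E
```

```text
t 10.2 pos [484.8 165.5 199.3] yaw -177.22 tilt [ 0.003  0.    -1.   ] F [-0.3 -0.4 10.8] T [-0.08  0.31 -0.08] w 0.144 j [ 0.1   0.31  1.59 -0.    1.24 -1.52]
shift cm [0.04 0.   0.03] twist 69.78
```

{"fn": "step_arm", "kwargs": {
  "plan": "0 0 0 6 0;0 0 0 12 0;0 0 0 18 0;0 0 0 24 0;0 0 0 30 0;0 0 0 36 0;0 0 0 42 0;0 0 0 48 0;0 0 0 55 0;0 0 0 55 0"
}}

```text
time_s: 11.2
eef_pos: [485.0, 165.5, 199.4]
ee_rot: [0.002, 0.441, 0.898, 0.001]
force: [-0.0, -0.3, 11.0]
grip_width: 0.146
```

```bash
python3 - <<'E'
from h import *
goto(484.4,165.5,199,113)
E
```

```text
t 11.2 pos [485.  165.5 199.4] yaw 127.7 tilt [ 0.003  0.    -1.   ] F [-0.  -0.3 11. ] T [-0.11  0.1  -0.03] w 0.146 j [ 0.1   0.31  1.59 -0.    1.24 -0.56]
shift cm [ 0.04 -0.05  0.04] twist 14.7
```

{"fn": "step_arm", "kwargs": {
  "plan": "0 0 0 4 0;0 0 0 8 0;0 0 0 10 0;0 0 0 10 0"
}}

```text
time_s: 11.6
eef_pos: [484.8, 165.5, 199.3]
ee_rot: [0.001, 0.516, 0.856, 0.001]
force: [-0.8, -0.6, 10.1]
grip_width: 0.145
```

```bash
python3 -c "
from h import *
goto(484.4,165.5,199,113)"
```

```text
t 11.6 pos [484.8 165.5 199.3] yaw 117.84 tilt [ 0.003  0.    -1.   ] F [-0.8 -0.6 10.1] T [-0.09  0.25 -0.08] w 0.145 j [ 0.1   0.31  1.59 -0.    1.24 -0.39]
shift cm [ 0.02 -0.03  0.03] twist 4.84
```

{"fn": "step_arm", "kwargs": {
  "plan": "0 0 0 1.5 0;0 0 0 3 0;0 0 0 4 0;0 0 0 4 0"
}}

```text
time_s: 12.0
eef_pos: [484.3, 165.4, 199.3]
ee_rot: [0.001, 0.545, 0.838, 0.0]
force: [-3.7, -2.0, 12.3]
grip_width: 0.148
```

```bash
python3 -c "
from h import *
goto(484.4,165.5,199,113)"
```

```text
t 12.0 pos [484.3 165.4 199.3] yaw 113.89 tilt [ 0.001 -0.    -1.   ] F [-3.7 -2.  12.3] T [-0.29  0.79  0.15] w 0.148 j [ 0.1   0.31  1.59 -0.    1.24 -0.32]
shift cm [0.01 0.01 0.03] twist 0.89
```

{"fn": "step_arm", "kwargs": {
  "plan": "0 0 0 1 0;0 0 0 2 0;0 0 0 2 0"
}}

```text
time_s: 12.3
eef_pos: [483.9, 165.3, 199.2]
ee_rot: [0.0, 0.56, 0.829, -0.0]
force: [-5.4, -2.6, 13.9]
grip_width: 0.142
```

```bash
python3 -c "
from h import *
goto(484.4,165.5,199,113)"
```

```text
t 12.3 pos [483.9 165.3 199.2] yaw 111.92 tilt [ 0.    -0.001 -1.   ] F [-5.4 -2.6 13.9] T [-0.42  1.2   0.35] w 0.142 j [ 0.1   0.31  1.59 -0.    1.24 -0.28]
shift cm [0.   0.06 0.02] twist -1.08
```

{"fn": "step_arm", "kwargs": {
  "plan": "0 0 0 1.5 0;0 0 0 1.5 0"
}}

```text
time_s: 12.5
eef_pos: [483.9, 165.3, 199.2]
ee_rot: [0.0, 0.57, 0.821, -0.0]
force: [-5.9, -3.5, 14.2]
grip_width: 0.148
```

```bash
python3 -c "
from h import *
goto(484.4,165.5,199,113)"
```

```text
t 12.5 pos [483.9 165.3 199.2] yaw 110.47 tilt [ 0.    -0.001 -1.   ] F [-5.9 -3.5 14.2] T [-0.45  1.2   0.84] w 0.148 j [ 0.1   0.31  1.59 -0.    1.24 -0.26]
shift cm [0.   0.06 0.02] twist -2.53
```

{"fn": "step_arm", "kwargs": {
  "plan": "0 0 -0.05 -1.5 0;0 0 -0.15 -1.5 0;0 0 -0.25 -1.5 0;0 0 -0.35 -1.5 0;0 0 -0.45 -1.5 0;0 0 -0.45 -1.5 0"
}}

```text
time_s: 13.1
eef_pos: [483.8, 165.4, 202.5]
ee_rot: [-0.0, 0.56, 0.829, -0.0]
force: [-4.0, -1.8, 4.2]
grip_width: 0.145
```

```bash
python3 -c "
from h import *
goto(484.4,165.5,199,113)"
```

```text
t 13.1 pos [483.8 165.4 202.5] yaw 111.9 tilt [-0.001 -0.    -1.   ] F [-4.  -1.8  4.2] T [-0.56  0.97  0.27] w 0.145 j [ 0.1   0.31  1.58 -0.    1.25 -0.28]
shift cm [-0.01  0.06  0.35] twist -1.1
```

{"fn": "step_arm", "kwargs": {
  "plan": "0.03 0.04 -0.1 0 0;0.03 0.04 -0.15 0 0;0.03 0.04 -0.15 0 0"
}}

```text
time_s: 13.4
eef_pos: [483.9, 165.6, 203.8]
ee_rot: [-0.0, 0.56, 0.829, -0.001]
force: [-4.6, -3.4, 1.7]
grip_width: 0.15
```

```bash
python3 -c "
from h import *
goto(484.4,165.5,199,113)"
```

```text
t 13.4 pos [483.9 165.6 203.8] yaw 111.91 tilt [-0.002 -0.001 -1.   ] F [-4.6 -3.4  1.7] T [-0.81  1.01  0.28] w 0.15 j [ 0.1   0.31  1.58 -0.    1.26 -0.28]
shift cm [-0.03  0.04  0.48] twist -1.09
```

{"fn": "step_arm", "kwargs": {
  "plan": "0 0 -0.05 0 0;0 0 -0.1 0 0;0 0 -0.1 0 0"
}}

```text
time_s: 13.7
eef_pos: [483.9, 165.5, 204.4]
ee_rot: [-0.0, 0.56, 0.829, -0.001]
force: [-3.8, -4.2, -0.2]
grip_width: 0.147
```

```bash
python3 -c "
from h import *
goto(484.4,165.5,199,113)"
```

```text
t 13.7 pos [483.9 165.5 204.4] yaw 111.9 tilt [-0.002 -0.001 -1.   ] F [-3.8 -4.2 -0.2] T [-0.87  0.78  0.28] w 0.147 j [ 0.1   0.31  1.58 -0.    1.26 -0.28]
shift cm [-0.02  0.05  0.54] twist -1.1
```

{"fn": "step_arm", "kwargs": {
  "plan": "0 0 0 -3 0;0 0 0 -6 0;0 0 0 -6 0"
}}

```text
time_s: 14.0
eef_pos: [484.3, 165.9, 204.5]
ee_rot: [-0.0, 0.516, 0.857, -0.0]
force: [-1.5, -3.2, -2.4]
grip_width: 0.149
```

```bash
python3 -c "
from h import *
goto(484.4,165.5,199,113)"
```

```text
t 14.0 pos [484.3 165.9 204.5] yaw 117.89 tilt [-0.001  0.    -1.   ] F [-1.5 -3.2 -2.4] T [-0.34  0.23  0.12] w 0.149 j [ 0.1   0.31  1.58  0.    1.26 -0.39]
shift cm [-0.04 -0.01  0.55] twist 4.89
```

The height is at the locked level and the spring load is now carried by the collar. I release, with the fingers clear on both sides, then retreat straight up.

{"fn": "step_arm", "kwargs": {
  "plan": "0 0 0 0 30;0 0 0 0 60;0 0 0 0 100;0 0 0 0 100;0 0 0 0 100;0 0 0 0 100"
}}

```text
time_s: 14.6
eef_pos: [484.4, 166.0, 205.1]
ee_rot: [0.0, 0.516, 0.857, 0.0]
force: [0.6, 0.3, 0.0]
grip_width: 1.0
```

{"fn": "step_arm", "kwargs": {
  "plan": "0 0 -1 0 100;0 0 -3 0 100;0 0 -6 0 100;0 0 -10 0 100;0 0 -14 0 100;-3 0 -17 0 100;-7 0 -18 0 100;-11 0 -18 0 100;-15 0 -18 0 100;-19 0 -18 0 100"
}}

```text
time_s: 15.6
eef_pos: [573.6, -3.5, 386.1]
ee_rot: [0.0, 0.516, 0.857, 0.0]
force: [0.5, 0.6, -0.2]
grip_width: 1.002
```

{"fn": "step_arm", "kwargs": {
  "plan": "-3 4 0 0 100;-5 8 0 0 100;-5 12 0 0 100;-5 16 0 0 100;-5 20 0 0 100;-5 20 0 0 100"
}}

```text
time_s: 16.2
eef_pos: [733.5, 46.7, 357.8]
ee_rot: [0.008, 0.515, 0.857, 0.007]
force: [-0.4, 0.4, 1.6]
grip_width: 1.001
```

```bash
python3 - <<'E'
from h import *
goto(484.4,165.5,199,113)
p,d=cams.capture("top"); q,_=cams.capture("scene")
cv2.imwrite('pics/end.png',np.vstack([np.hstack([cv2.resize(p[213:273,241:301],(400,400),interpolation=cv2.INTER_CUBIC),cv2.resize(q[140:220,335:415],(400,400),interpolation=cv2.INTER_CUBIC)]),cv2.resize(np.hstack([p,q]),(800,250)) [:200]])[...,::-1])
v,u=np.mgrid[215:272,240:305]; P=pts('top',u,v,d[215:272,240:305]); z=P[...,2]
m=(z>215)&(z<250); Q=P[m]; print(m.sum(),Q.mean(0) if m.any() else '',cv2.minAreaRect(Q[:,:2].astype('f4')) if m.any() else '')
m=(z>185)&(z<212); print('cap',m.sum(),np.median(z[m]))
E
```

```text
t 16.2 pos [733.5  46.7 357.8] yaw 118.02 tilt [ 0.021  0.003 -1.   ] F [-0.4  0.4  1.6] T [0.01 0.02 0.02] w 1.001 j [-0.1   0.91  0.19  0.01  2.02 -0.58]
shift cm [ 22.3  -16.72  15.39] twist 5.02
54 [477.99645742 177.30050036 230.30624567] ((478.31878662109375, 176.41041564941406), (13.360212326049805, 28.097259521484375), 27.24437713623047)
cap 117 200.93564596853352
```

View pics/end.png

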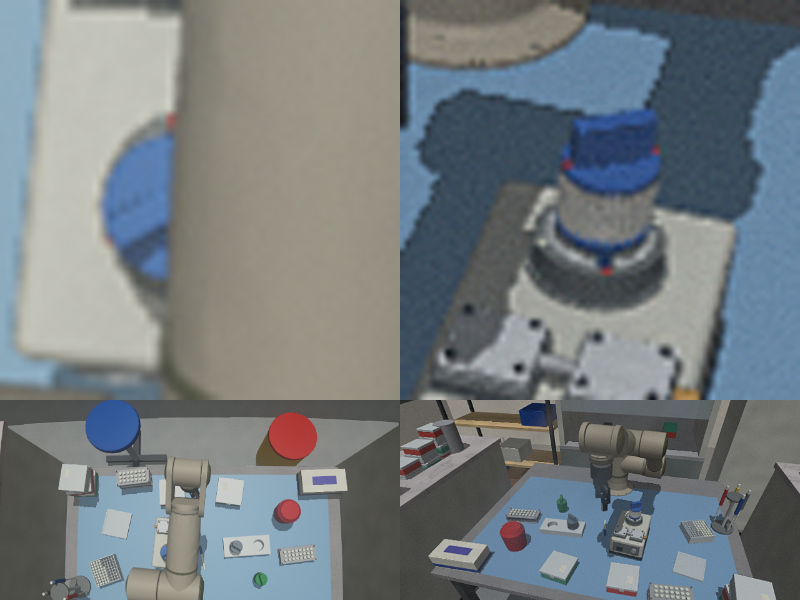

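The cartridge sits at the locked height: cap 200.9 (expected 199.5) and bar 230.3 (expected 229.5). The arm went out too far and blocks the top view, so I bring it back for a clear look.

{"fn": "step_arm", "kwargs": {
  "plan": "-1 -4 0 0 100;-2 -8 0 0 100;-3 -12 0 0 100;-4 -16 0 0 100;-5 -20 0 0 100;-6 -24 0 0 100;-6.5 -28 0 0 100;-6.5 -30 0 0 100;-6.5 -30 0 0 100;-6.5 -30 0 0 100"
}}

```text
time_s: 17.3
eef_pos: [498.4, -153.5, 357.8]
ee_rot: [0.014, 0.516, 0.856, 0.008]
force: [-0.5, -0.7, -1.3]
grip_width: 0.999
```

```bash
python3 - <<'E'
from h import *
goto(484.4,165.5,199,113)
p,d=cams.capture("top"); q,_=cams.capture("scene")
cv2.imwrite('pics/end2.png',np.hstack([cv2.resize(p[213:273,241:301],(400,400),interpolation=cv2.INTER_CUBIC),cv2.resize(q[140:220,335:415],(400,400),interpolation=cv2.INTER_CUBIC)])[...,::-1])
v,u=np.mgrid[205:272,240:305]; P=pts('top',u,v,d[205:272,240:305]); z=P[...,2]
m=(z>215)&(z<250); Q=P[m]; print(m.sum(),Q.mean(0) if m.any() else '',cv2.minAreaRect(Q[:,:2].astype('f4')) if m.any() else '')
o=np.load('top0.npz')['p']; m=np.abs(p.astype(int)-o).max(-1)>60; n,l,st,c=cv2.connectedComponentsWithStats(m.astype('u1')); print(st[1:][st[1:,4]>15])
E
```

```text
t 17.3 pos [ 498.4 -153.5  357.8] yaw 117.8 tilt [ 0.032 -0.001 -0.999] F [-0.5 -0.7 -1.3] T [-0.03 -0.    0.01] w 0.999 j [-0.53  0.23  1.28  0.02  1.6  -1.02]
shift cm [29.12 13.21 15.8 ] twist 4.8
105 [483.97399366 165.69573018 229.69660949] ((483.9988708496094, 166.25961303710938), (13.767213821411133, 52.080997467041016), 27.997432708740234)
[[ 372  205   45   46  595]
 [ 336  223  237  177 7492]
 [ 258  233   22   23  300]
 [ 370  236    5    5   17]
 [ 376  236    9    7   32]
 [ 444  239    3   10   16]
 [ 363  243   16   10   54]
 [ 403  247   27    3   42]
 [ 435  251   10   18   33]
 [ 264  259   12    4   17]
 [ 290  307   45   63 1111]
 [ 313  325   72   75 1259]
 [ 202  342   98   58 2343]
 [ 360  370   12   28  195]
 [ 529  379    9   21  105]
 [ 311  391   13    9   19]
 [ 353  393    5    7   21]]
```

View pics/end2.png

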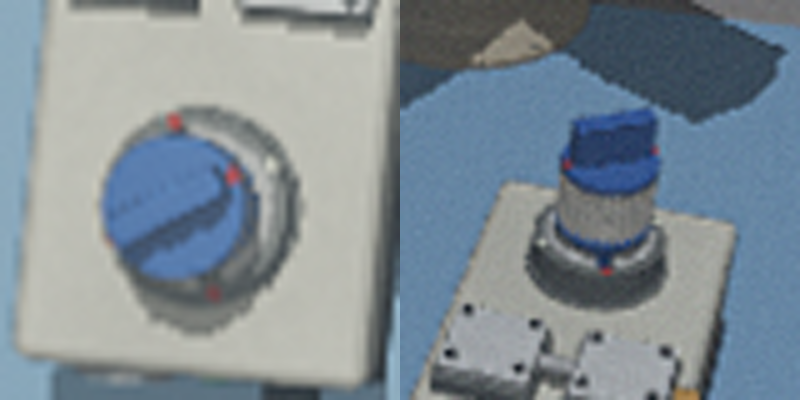

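```bash
python3 -c "
from h import *
print(workorder.finish_job(), readout.sense()['time_s'])"
```

```text
the job is handed in; nothing more can be done
the job is handed in; nothing more can be done
```

The fresh white-pleated cartridge is in the pump socket, locked and released, and I handed the job in at about 17.4 s of the 64 s allowed.

- **Fitting:** The lugs went into the slots on the first try. I pressed about 11 mm against the spring and turned clockwise until it stopped. I then eased off so the notches held it, and let go.
- **Forces:** The highest reading I saw during the fit was about 16 N, against the 60 N limit.
- **Final check:** The top of the bar measured 229.7 mm high, against 229.5 mm expected when locked. The axis was within about 1 mm of the socket. The bar lay at -62°, which is 75° from the slots and in line with the white dots.
- **Bystanders:** Comparing the first and last top pictures showed no change away from the arm, its shadow, the rack and the pump. The arm hid or shaded part of the rack in the last one, so the spent cartridge was only seen standing in place in the picture before.
- **One slip:** While retreating, I sent the arm the wrong way. It stretched to the edge of its reach, with joint 3 at its 0.19 rad limit. It touched nothing and I brought it back.

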